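# Put the bead tin away in the latching findings drawer

### The arm

A 6-joint arm with a two-finger parallel gripper is mounted at the origin on the work surface. World frame = base frame: x ahead of the robot, y to its left, z up, the work surface at z = 0. Lengths are in m, angles in degrees, forces in N, time in s.
With the tool pointing down it reaches from about 0.4 to 0.825 m from the base axis. Payload 7 kg.
Tool frame: the origin (TCP) lies at the very end of the fingers, on their centre line; the grasp point (between the pads) lies 19 mm behind it; z points along the fingers, y is the direction in which the jaws open and shut (so a half turn about z gives the same grasp; the last joint's range is limited). The gripper opens to 88 mm and grips with 3 to 60 N. Pads are 19 mm wide; open, the fingers measure 130 mm over their backs; the gripper's body (78 mm by 193 mm) begins 47 mm behind the grasp point.
Start: joints at [86.752, 20.546, 0.682, 0, -70.136, -16.507], TCP at [0.228, 0.635, 0.227] pointing down, gripper open.
Joint ranges: [-176.03, 176.03], [-82.01, 121.73], [-58.28, 71.71], [-173.87, 95.51], [-174.79, -0.11], [-173.66, 173.66]. Speed limits (degrees/s): [136.94, 136.94, 172.46, 180, 180, 180].

### API

Orientations are given as [roll, pitch, yaw] about the fixed x, y, z axes, in that order (R = Rz(yaw) Ry(pitch) Rx(roll)).
In Python, from plant import ctrl, snapshot, workorder gives the robot as it stands. The module is installed in compiled form; this text tells all that it offers.
- The arm moves only by the shell command python3 -m creep 'ROWS'. ROWS is JSON, a list of rows, each a list of 5 numbers: the shift along the tool's x, y, z scaled (see below), then the turn about the tool's z scaled (see below), then the finger opening in mm, from 0 to 87.6. A call has exactly 8 rows; each row is the pose to reach, as a shift and turn from the pose commanded when the call began, along the tool's axes at that moment, turning the shorter way round; what a row does not reach only later rows make up. The controller multiplies each number of a shift by 0.1 m and each number of a turn by 180 degrees. A row lasts 1/12 s, in which the tool goes at most 41.7 mm and 7.16 degrees, less where a joint would pass 70% of its speed; a pose out of reach is approached as far as the arm can. A call with a number of a shift or a turn outside -1 to 1 is refused whole. A call with a gripper value outside its range is refused whole. The fingers move at their own pace and stop on an object; the grip force is fixed at half the most. Time passes only in rows, so rows that repeat a pose let the fingers close, or fill a call up. It gives the time, the measured TCP pose, the force and the opening at its end, in the units of the state.
- ctrl.get_obs(): the state, without advancing time (a new reading comes with each control period).
- snapshot(name): name is "side" or "top"; returns a dict with "img" (480x640x3 uint8, blue, green, red), "camera_matrix" (3x3 intrinsics, pixels), "xyz" and "rotation" of the camera in the world. Camera axes: x right, y up, looking along -z (the intrinsics and any distortion apply to the point x, -y, -z); pixel columns grow to the right and rows downward; lengths in m; the calibration is good to about 2 mm. A picture is of the moment at which its call begins. There is no depth.
- workorder.close_job(): hands the job in, once; it reports no verdict.
The state is a dict: "clock": time; "joint_pos": joint angles; "qvel": joint speeds; "tau": joint torques, N m; "tool_pos": TCP position; "orientation": TCP orientation; "force": force on the tool from outside, world axes, zero at the start; "moment": the same for the moment, N m; "opening": finger opening in m.
Only numpy, scipy, OpenCV 4.12 (cv2) and the standard library are available. Lean on these libraries where they do the work, as an engineer would, in place of code of your own. Each camera call takes 0.05 s, during which the arm holds its last target.

### The job

Press the round sprung release on top of the little findings drawer so that its tray pops out, stand the round bead tin upright inside the tray, then push the tray back in gently until it clicks and stays shut by itself. Keep the tin upright, do not press or push harder than about 15 N, and leave the other things on the bench where they are.

Things in the scene. Friction and masses are not known exactly. Their poses are not given: they have to be found in the camera images.
- drawer: the drawer's case, fixed to the bench: a grey painted steel box, 200 mm deep (x), 180 mm wide (y), 70 mm high, open only at its front, which faces along its -x axis towards the robot. Origin: centre of its underside, on the bench; z up. The top sheet is 8 mm thick, its underside 62 mm above the bench
- case_front (a point): the centre of the case's front plane (axes as the case's), 35 mm above the bench. Latched and at rest, the outer face of the tray's front stands 24 mm proud of it (towards -x). To latch again the tray must be pushed 2 to 14 mm deeper than that (how far differs from start to start and shows nowhere), then let go. Let go before the click, the tray pops out again
- tray: the sprung wooden tray. Origin: centre of the outer face of its plain front (160 mm wide, 50 mm high, 8 mm thick); axes as the case's, x into the case, slides along x only. Released, a spring pops it 80 mm out (to -x) to an end stop. Pushing it back takes 2 N at first, about 5 N near the end, 6 to 9 N over the latch; 2 mm past the click a rubber stop adds 4 to 7 N per mm
- tray_floor (a point): a point on the tray's floor, 45 mm behind the outer face of its front, mid-width, 16 mm above the bench; in the open when the tray is out. The tray's inside runs from 37 mm in front of this point (-x) to 100 mm behind it, and 75 mm to either side; its side walls are 29 mm high from the floor, its front 44 mm
- release: the release: a round steel push cap, 32 mm across, standing 15 mm above the case's top. Origin: centre of its flat top, 85 mm above the bench when up; z up. It goes straight down 9 mm: about 2.5 N to start, about 5 N at 3.5 mm where the latch lets go, 9 N at the bottom; it springs back up when let go
- tin_mid (a point): the bead tin: a round closed aluminium tin with a slightly wider lid, 44 mm in diameter at the lid (the upper 10 mm), 41 mm below it, 30 mm high, 50 to 100 g, standing on the bench beside the drawer. The point is its centre, 15 mm above its underside; z up
- block: bystander: square steel bench block 70 x 70 x 20 mm, loose on the bench; origin at the centre of its underside
- pliers: bystander: pliers with green handles lying flat, 160 mm long and 14 mm high, loose; origin under the pivot, jaws 54 mm towards +x, handles 107 mm towards -x
- pot: bystander: white ceramic cup without handle, 56 mm across its rim, 50 mm high, loose; origin at the centre of its underside
Mind the look-alikes: they are no part of the job. What is meant by the part that bears tin_mid is not orange or pink, and is the larger of those in its own colour.

How it is judged (in metres and radians):
On the way, in this order (a step that is already met when the one before it is completed fails the run):
1. the release has let the tray pop out (x of tray in the frame of drawer below -0.19 m), for 0.2 s.
2. the tin stands let go in the open tray (x of tray in the frame of drawer below -0.18 m and x of tin_mid in the frame of tray between 0.02 and 0.13 m and y of tin_mid in the frame of tray between -0.065 and 0.065 m and z of tin_mid in the frame of tray below 0 m and angle between tin_mid's own z axis and vertical below 0.15 rad and contact force between the fingers and tin below 0.05 N), for 0.2 s.
At the end, for the whole second after the job is handed in: the tray stays latched by itself with its front no more than 30 mm proud of the case (24 mm as at the start), and the tin stands upright (within 0.15 rad) on the tray's floor, inside its walls; all at rest (x of tray in the frame of drawer above -0.13 m and linear speed of tray below 0.01 m/s and x of tin_mid in the frame of tray between 0.02 and 0.13 m and y of tin_mid in the frame of tray between -0.065 and 0.065 m and z of tin_mid in the frame of tray below 0 m and angle between tin_mid's own z axis and vertical below 0.15 rad); the robot touches nothing.
It fails at once if the tray is pushed or pulled with more than 20 N (contact force between any of the fingers, the arm and tray above 20 N).
It fails at once if the release is pressed with more than 20 N (contact force between any of the fingers, the arm and release above 20 N).
It fails at once if the tin is tipped by more than 0.7 rad (angle between tin_mid's own z axis and vertical above 0.7 rad).
It fails at once if the block, the pliers or the pot is shifted by more than 20 mm (distance of any of block, pliers, pot from where it was at the start of the episode above 0.02 m).
It also fails if it takes over 72 s, if anything falls off the work surface, if the arm or the gripper's body presses on something with over 40 N, if the wrist force passes 120 N, or if a joint passes its speed limit or range.

## Working session

There is one attempt and no reset: what is moved stays moved. The work goes in short steps, Python scripts to look and compute and a shell command to move; the robot and the scene stay as the last step left them, time stands still between calls to the robot, and variables do not carry over. Pictures are saved under pics/ and viewed, and the job is handed in when it is done.

```bash
mkdir -p pics; cat > h.py <<'E'
import numpy as np, cv2
from plant import ctrl, snapshot, workorder
def snap(n,f):
    s=snapshot(n); cv2.imwrite('pics/'+f,s['img']); np.savez('pics/'+f[:-4]+'.npz',**s); return s
def R(s):
    r=np.array(s['rotation'],float)
    if r.shape!=(3,3):
        from scipy.spatial.transform import Rotation as Q
        r=Q.from_euler('xyz',r,degrees=True).as_matrix()
    return r
def ray(s,u,v):
    K=np.array(s['camera_matrix']); d=np.linalg.inv(K)@[u,v,1]; d=R(s)@(d*[1,-1,-1]); return np.array(s['xyz']),d
def plane(s,u,v,z):
    o,d=ray(s,u,v); return o+d*(z-o[2])/d[2]
def proj(s,p):
    q=R(s).T@(np.array(p)-s['xyz']); q=q*[1,-1,-1]; k=np.array(s['camera_matrix'])@q; return k[:2]/k[2]
def load(f): return dict(np.load('pics/'+f+'.npz'))
E
python3 - <<'E'
from h import *
for n in('top','side'):
    s=snap(n,n+'0.png'); print(n,[k for k in s],s['xyz'],s['rotation'],s['camera_matrix'])
print(ctrl.get_obs())
E
```

```text
top ['img', 'camera_matrix', 'xyz', 'rotation'] [ 0.45017643 -0.01892383  1.14287621] [  7.44345477   0.198431   -91.14736527] [[488.23744422   0.         315.91695286]
 [  0.         488.23744422 235.79045459]
 [  0.           0.           1.        ]]
side ['img', 'camera_matrix', 'xyz', 'rotation'] [0.36394728 1.15387384 0.93218073] [ 5.42368340e+01 -1.32906413e-01 -1.69086284e+02] [[515.94540469   0.         309.38239696]
 [  0.         515.94540469 238.45440899]
 [  0.           0.           1.        ]]
{'clock': 0.1, 'joint_pos': array([ 8.67517246e+01,  2.05861190e+01,  6.39169503e-01, -1.52428644e-02,
       -7.01377854e+01, -1.65065875e+01]), 'qvel': array([ 0.00290347, -0.13676987,  0.19908002,  0.07724326,  0.09790998,
        0.03916834]), 'tau': array([-1.04053699e-03, -5.84167492e+01,  2.93753350e+01,  7.01580226e+00,
        1.02075341e-02, -5.02910098e-05]), 'tool_pos': array([0.22804364, 0.63484151, 0.22573903]), 'orientation': array([ 1.79914686e+02, -1.03376089e-02, -1.97600448e+01]), 'force': array([-1.07065407,  0.16063372, -0.16450819]), 'moment': array([ 0.00581279,  0.02471438, -0.03408916]), 'opening': 0.0876254302186949}
```

View pics/top0.png

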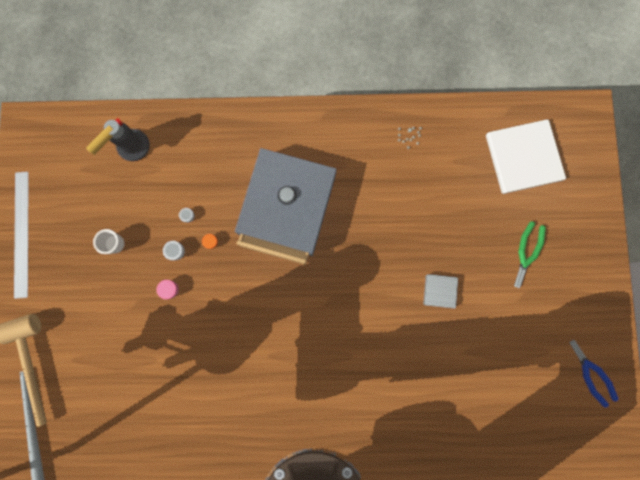

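View pics/side0.png

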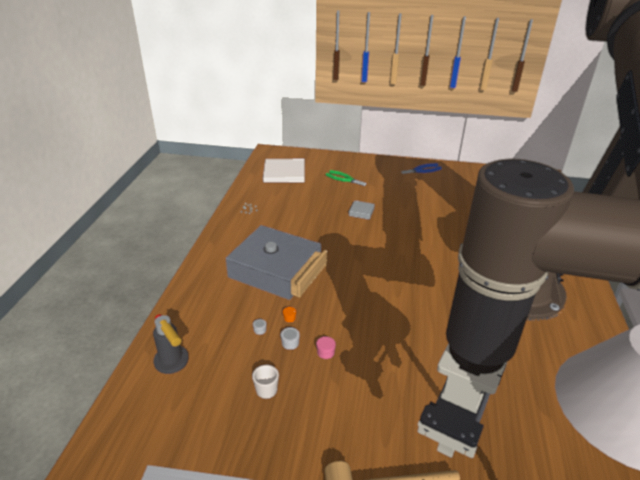

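Top view: case at (285,200) with its cap at (287,195) and wooden front at (273,250); the pot is at (107,241), block (441,291) and green pliers (530,250). The tin could be the grey one at (173,250), the small grey one at (186,215), orange (209,241) or pink (167,289). Orange and pink are ruled out and (173,250) is the larger grey one, so I'll confirm that in a crop.

```bash
python3 - <<'E'
from h import *
t=load('top0'); s=load('side0')
a=cv2.resize(t['img'][130:310,80:350],None,fx=2.9,fy=2.9,interpolation=cv2.INTER_CUBIC); cv2.imwrite('pics/c1.png',a)
b=cv2.resize(s['img'][220:400,210:350],None,fx=3.3,fy=3.3,interpolation=cv2.INTER_CUBIC); cv2.imwrite('pics/c2.png',b)
print(R(t).round(3),R(s).round(3))
for n,u,v,z in [('tin',173,250,.03),('small',186,215,.03),('orange',209,241,.03),('pink',167,289,.03),('pot',107,241,.05),('cap',287,195,.085),('cFL',237,232,.07),('cFR',312,253,.07),('cBL',262,150,.07),('cBR',335,169,.07),('block',441,291,.02),('pl',527,262,.01)]: print(n,plane(t,u,v,z).round(4))
for n,u,v,z in [('tin',290,333,.03),('cap',271,246,.085)]: print('side',n,plane(s,u,v,z).round(4))
E
```

```text
[[-0.02   0.991 -0.13 ]
 [-1.    -0.02  -0.001]
 [-0.003  0.13   0.992]] [[-0.982  0.112 -0.152]
 [-0.189 -0.574  0.797]
 [ 0.002  0.811  0.584]]
tin [0.5695 0.3102 0.03  ]
small [0.6503 0.2816 0.03  ]
orange [0.5886 0.2278 0.03  ]
pink [0.4808 0.3223 0.03  ]
pot [0.5908 0.4538 0.05  ]
cap [0.6806 0.044  0.085 ]
cFL [0.6025 0.1569 0.07  ]
cFR [ 0.5523 -0.0086  0.07  ]
cBL [0.7892 0.1004 0.07  ]
cBR [ 0.7415 -0.0641  0.07  ]
block [ 0.464 -0.301  0.02 ]
pl [ 0.5269 -0.5064  0.01  ]
side tin [0.5714 0.3112 0.03  ]
side cap [0.6817 0.0538 0.085 ]
```

View pics/c1.png

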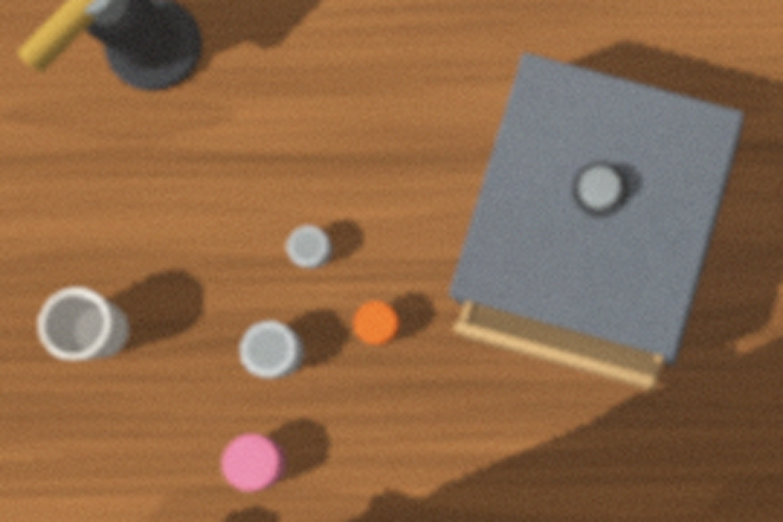

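View pics/c2.png

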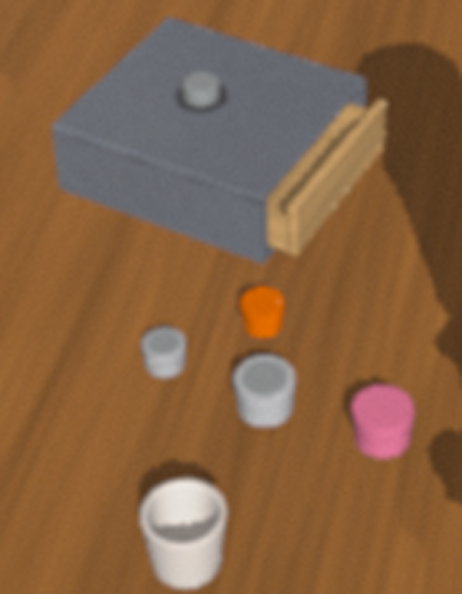

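The crops confirm it: the larger grey tin is at top (172,250) and side (290,333), the small grey one at top (186,215). Next I'll refine the positions.

```bash
cat > m.py <<'E'
from h import *
t=load('top0'); s=load('side0')
C=np.array([plane(t,80+x/2.9,130+y/2.9,.07)[:2] for x,y in [(450,296),(672,362),(521,53),(742,112)]])
M=np.array([[-.1,.09],[-.1,-.09],[.1,.09],[.1,-.09]])
H=C-C.mean(0); th=np.arctan2((M[:,0]*H[:,1]-M[:,1]*H[:,0]).sum(),(M*H).sum())
c=C.mean(0)
if __name__=='__main__':
    print('case',c,np.degrees(th)); r=np.array([[np.cos(th),-np.sin(th)],[np.sin(th),np.cos(th)]]); print((C-(c+M@r.T)).round(4))
    print('sides',np.linalg.norm(C[0]-C[1]),np.linalg.norm(C[0]-C[2]))
    print('cap local',r.T@(plane(t,286.9,194.5,.085)[:2]-c))
    for cam,f,box in((t,'top',(155,233,192,268)),(s,'side',(278,322,302,352))):
        im=cam['img']; hs=cv2.cvtColor(im,cv2.COLOR_BGR2HSV)
        m=((hs[...,1]<60)&(hs[...,2]>90)).astype('uint8'); x0,y0,x1,y1=box
        mm=np.zeros_like(m); mm[y0:y1,x0:x1]=m[y0:y1,x0:x1]
        n,l,st,ce=cv2.connectedComponentsWithStats(mm); k=1+st[1:,4].argmax(); print(f,ce[k],st[k], plane(cam,*ce[k],.02))
    # two-view checks: project model points
    for p in [[*(c+r@[-.1,.09]),.07],[*(c+r@[-.1,-.09]),.07],[*(c+r@[.1,.09]),.07],[*(c+r@[-.1,.09]),0]]: print('side proj',proj(s,p))
E
python3 m.py
python3 - <<'E'
from h import *
s=load('side0');t=load('top0')
def tri(p,q):
    (o1,d1),(o2,d2)=ray(t,*p),ray(s,*q); A=np.c_[d1,-d2]; k=np.linalg.lstsq(A,o2-o1,rcond=None)[0]; return o1+d1*k[0],o2+d2*k[1]
print(tri((286.9,194.5),(210+200/3.3,220+82/3.3))); print(tri((172.4,250),(210+264/3.3,220+377/3.3)))
E
```

```text
case [0.67156828 0.04817021] -16.749764288669756
[[ 0.0006 -0.0022]
 [-0.0016  0.0013]
 [ 0.0001  0.0001]
 [ 0.0009  0.0008]]
sides 0.17739054000556803 0.19879720858942695
cap local [ 0.0108872  -0.00082343]
top [173.07142857 250.17857143] [163 241  22  19 336] [0.5701391  0.31301518 0.02      ]
side [289.58381503 337.58092486] [280 327  19  22 346] [0.57136773 0.31666229 0.02      ]
side proj [290.78513905 279.06990712]
side proj [321.98414612 242.57717467]
side proj [226.72257542 256.84509324]
side proj [291.27910661 299.23910753]
(array([0.68256488, 0.04446468, 0.08130617]), array([0.68523275, 0.04477555, 0.08190875]))
(array([0.5698294 , 0.31248144, 0.02705525]), array([0.57111474, 0.31260896, 0.02723095]))
```

```bash
cat > go.py <<'E'
# usage: python3 go.py x y z yaw -> needed shift in move units (from measured pose)
import sys; from h import *
def rel(x,y,z,yaw):
    o=ctrl.get_obs(); p=o['tool_pos']; from scipy.spatial.transform import Rotation as Q
    Rt=Q.from_euler('xyz',o['orientation'],degrees=True).as_matrix()
    d=Rt.T@(np.array([x,y,z])-p); a=-((yaw-o['orientation'][2]+180)%360-180)
    print('t',o['clock'],'pos',p.round(4),'rpy',o['orientation'].round(2),'F',o['force'].round(2),'op',round(o['opening'],4)); print('units',(d/.1).round(3),'turn',round(a/180,4))
rel(*map(float,sys.argv[1:5]))
E
python3 go.py .6825 .0445 .12 -16.75
```

```text
t 0.1 pos [0.228  0.6348 0.2257] rpy [ 1.7991e+02 -1.0000e-02 -1.9760e+01] F [-1.07  0.16 -0.16] op 0.0876
units [6.273 4.018 1.065] turn -0.0167
```

```bash
python3 -m creep '[[0.1,0.1,0,-0.017,0],[0.3,0.3,0,-0.017,0],[0.5,0.5,0,-0.017,0],[0.7,0.7,0,-0.017,0],[0.9,0.9,0,-0.017,0],[1,1,0,-0.017,0],[1,1,0,-0.017,0],[1,1,0,-0.017,0]]'; python3 go.py .6825 .0445 .12 -16.75
```

```text
clock: 0.77
tool_pos: [0.2888, 0.5071, 0.2268]
orientation: [-180.0, 0.0, -16.8]
force: [0.0, 0.5, -0.4]
opening: 0.0399
t 0.7667 pos [0.2888 0.5071 0.2268] rpy [-1.7997e+02  1.0000e-02 -1.6760e+01] F [ 0.01  0.54 -0.37] op 0.0399
units [5.103 3.295 1.066] turn -0.0
```

```bash
python3 -m creep '[[0.15,0.1,0,0,0],[0.3,0.25,0,0,0],[0.45,0.4,0,0,0],[0.6,0.55,0,0,0],[0.75,0.7,0,0,0],[0.9,0.85,0,0,0],[1,1,0,0,0],[1,1,0,0,0]]';python3 -m creep '[[0.15,0.1,0,0,0],[0.3,0.25,0,0,0],[0.45,0.4,0,0,0],[0.6,0.55,0,0,0],[0.75,0.7,0,0,0],[0.9,0.85,0,0,0],[1,1,0,0,0],[1,1,0,0,0]]';python3 -m creep '[[0.15,0.1,0,0,0],[0.3,0.25,0,0,0],[0.45,0.4,0,0,0],[0.6,0.55,0,0,0],[0.75,0.7,0,0,0],[0.9,0.85,0,0,0],[1,1,0,0,0],[1,1,0,0,0]]'; python3 -m creep '[[0.15,0,0,0,0],[0.3,0,0,0,0],[0.45,0,0,0,0],[0.6,0,0,0,0],[0.75,0,0,0,0],[0.9,0,0,0,0],[1,0,0,0,0],[1,0,0,0,0]]'; python3 go.py .6825 .0445 .12 -16.75
```

```text
clock: 1.43
tool_pos: [0.3558, 0.381, 0.2265]
orientation: [180.0, 0.0, -16.8]
force: [0.2, -0.4, 0.2]
opening: 0.0005
clock: 2.1
tool_pos: [0.423, 0.2568, 0.2265]
orientation: [180.0, 0.0, -16.8]
force: [-0.1, 0.1, -0.3]
opening: 0.0004
clock: 2.77
tool_pos: [0.4904, 0.1326, 0.2263]
orientation: [180.0, 0.0, -16.8]
force: [-0.9, -0.2, 0.2]
opening: 0.0005
clock: 3.43
tool_pos: [0.5868, 0.1056, 0.2258]
orientation: [180.0, 0.0, -16.7]
force: [-0.0, -0.0, 0.3]
opening: 0.0002
t 3.4333 pos [0.5868 0.1056 0.2258] rpy [ 1.7996e+02  2.0000e-02 -1.6710e+01] F [-0.03 -0.    0.3 ] op 0.0002
units [1.092 0.31  1.058] turn 0.0002
```

```bash
python3 -m creep '[[0.15,0.05,0,0,0],[0.3,0.1,0,0,0],[0.45,0.2,0.1,0,0],[0.6,0.3,0.25,0,0],[0.75,0.31,0.4,0,0],[0.9,0.31,0.6,0,0],[1,0.31,0.8,0,0],[1,0.31,0.8,0,0]]'; python3 go.py .6825 .0445 .09 -16.75
python3 - <<'E'
from h import *
snap('top','top1.png'); s=snap('side','side1.png')
a=cv2.resize(s['img'][180:320,200:360],None,fx=4,fy=4,interpolation=cv2.INTER_CUBIC); cv2.imwrite('pics/c3.png',a)
E
```

```text
clock: 4.1
tool_pos: [0.6712, 0.046, 0.1416]
orientation: [179.8, 0.3, -16.8]
force: [-1.2, -0.4, -1.4]
opening: 0.0007
t 4.1 pos [0.6712 0.046  0.1416] rpy [179.82   0.33 -16.77] F [-1.18 -0.4  -1.39] op 0.0007
units [ 0.115 -0.02   0.515] turn -0.0001
```

View pics/c3.png

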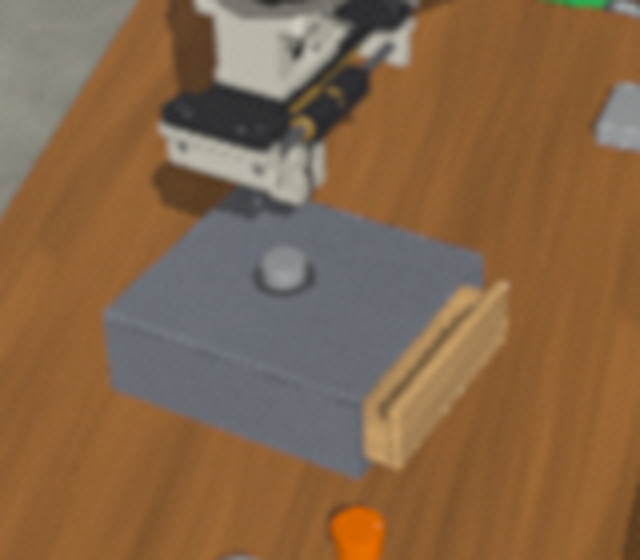

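Side crop c3: the closed fingertips at (260,205) hang over the cap at (283,265), and the tray is still shut. Lowering now.

```bash
python3 -m creep '[[0.02,-0.01,0.08,0,0],[0.02,-0.01,0.16,0,0],[0.02,-0.01,0.24,0,0],[0.02,-0.01,0.32,0,0],[0.02,-0.01,0.4,0,0],[0.02,-0.01,0.45,0,0],[0.02,-0.01,0.45,0,0],[0.02,-0.01,0.45,0,0]]'; python3 go.py .6825 .0445 .08 -16.75
```

```text
clock: 4.87
tool_pos: [0.6743, 0.0469, 0.1012]
orientation: [180.0, 0.0, -16.7]
force: [0.0, 0.2, 0.4]
opening: 0.0006
t 4.8667 pos [0.6743 0.0469 0.1012] rpy [ 1.7997e+02  3.0000e-02 -1.6690e+01] F [0.   0.24 0.41] op 0.0006
units [ 0.085 -0.     0.212] turn 0.0003
```

```bash
python3 -m creep '[[0.04,0,0,0,0],[0.085,0,0.03,0,0],[0.085,0,0.06,0,0],[0.085,0,0.09,0,0],[0.085,0,0.12,0,0],[0.085,0,0.14,0,0],[0.085,0,0.16,0,0],[0.085,0,0.16,0,0]]'; python3 go.py .6825 .0445 .08 -16.75; python3 -m creep '[[0,0,0.01,0,0],[0,0,0.02,0,0],[0,0,0.03,0,0],[0,0,0.04,0,0],[0,0,0.05,0,0],[0,0,0.05,0,0],[0,0,0.05,0,0],[0,0,0.05,0,0]]'; python3 go.py .6825 .0445 .08 -16.75
python3 - <<'E'
from h import *
snap('top','top2.png'); snap('side','side2.png')
E
```

```text
clock: 5.53
tool_pos: [0.6825, 0.0446, 0.0853]
orientation: [180.0, 0.0, -16.7]
force: [-0.4, 0.1, 0.0]
opening: 0.0003
t 5.5333 pos [0.6825 0.0446 0.0853] rpy [ 1.7998e+02  2.0000e-02 -1.6690e+01] F [-0.44  0.08  0.05] op 0.0003
units [0.    0.001 0.053] turn 0.0003
clock: 6.2
tool_pos: [0.6827, 0.0446, 0.0812]
orientation: [-180.0, -0.0, -16.7]
force: [-2.7, -0.1, 4.5]
opening: 0.0002
t 6.2 pos [0.6827 0.0446 0.0812] rpy [-1.7999e+02 -2.0000e-02 -1.6680e+01] F [-2.66 -0.13  4.5 ] op 0.0002
units [-0.002  0.001  0.012] turn 0.0004
```

View pics/side2.png

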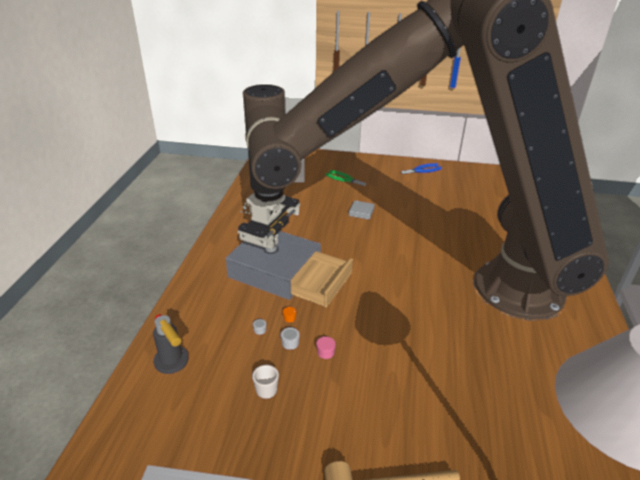

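The tray is out, with its front at about (340,280) in the side view. Now I'll lift and go to the tin.

```bash
python3 -m creep '[[0,0,-0.1,0,0],[0,0,-0.25,0,0],[0,0,-0.4,0,0],[-0.1,-0.1,-0.5,0,30],[-0.3,-0.3,-0.5,0,64],[-0.5,-0.5,-0.5,0,64],[-0.6,-0.7,-0.5,0,64],[-0.7,-0.9,-0.5,0,64]]'; python3 go.py .570 .3115 .07 -16.75
```

```text
clock: 6.97
tool_pos: [0.6405, 0.1524, 0.1314]
orientation: [-180.0, -0.0, -16.7]
force: [0.2, -0.4, -0.0]
opening: 0.0283
t 6.9667 pos [0.6405 0.1524 0.1314] rpy [-1.7996e+02 -2.0000e-02 -1.6690e+01] F [ 0.24 -0.45 -0.  ] op 0.0283
units [-1.133 -1.321  0.614] turn 0.0003
```

```bash
python3 -m creep '[[-0.2,-0.2,0,0,64],[-0.4,-0.4,0,0,64],[-0.6,-0.6,0,0,64],[-0.8,-0.8,0,0,64],[-0.9,-0.9,0,0,64],[-0.9,-1,0,0,64],[-0.9,-1,0,0,64],[-0.9,-1,0,0,64]]'; python3 go.py .570 .3115 .07 -16.75
```

```text
clock: 7.63
tool_pos: [0.5842, 0.2727, 0.1306]
orientation: [180.0, -0.0, -16.7]
force: [0.2, -0.6, -0.6]
opening: 0.0638
t 7.6333 pos [0.5842 0.2727 0.1306] rpy [180.    -0.   -16.66] F [ 0.19 -0.56 -0.6 ] op 0.0638
units [-0.248 -0.331  0.606] turn 0.0005
```

```bash
python3 -m creep '[[-0.12,-0.16,0,0,64],[-0.25,-0.33,0,0,64],[-0.25,-0.33,0.2,0,64],[-0.25,-0.33,0.4,0,64],[-0.25,-0.33,0.6,0,64],[-0.25,-0.33,0.7,0,64],[-0.25,-0.33,0.7,0,64],[-0.25,-0.33,0.7,0,64]]'; python3 go.py .570 .3115 .006 -16.75
python3 - <<'E'
from h import *
t=snap('top','top3.png'); s=snap('side','side3.png')
a=cv2.resize(s['img'][250:400,210:360],None,fx=4,fy=4,interpolation=cv2.INTER_CUBIC); cv2.imwrite('pics/c4.png',a)
a=cv2.resize(t['img'][160:310,90:310],None,fx=3.6,fy=3.6,interpolation=cv2.INTER_CUBIC); cv2.imwrite('pics/c5.png',a)
E
```

```text
clock: 8.3
tool_pos: [0.57, 0.3104, 0.0604]
orientation: [179.9, 0.0, -16.7]
force: [-0.7, -0.6, 1.1]
opening: 0.064
t 8.3 pos [0.57   0.3104 0.0604] rpy [ 1.7993e+02  1.0000e-02 -1.6750e+01] F [-0.65 -0.58  1.06] op 0.064
units [-0.003 -0.011  0.544] turn 0.0
```

View pics/c4.png

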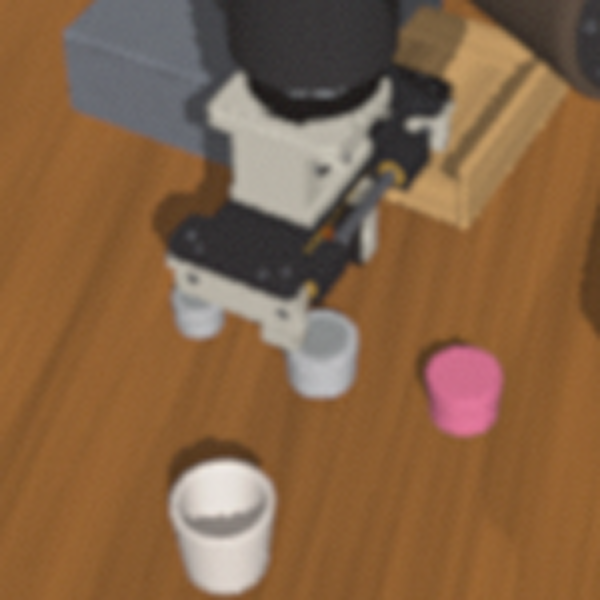

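View pics/c5.png

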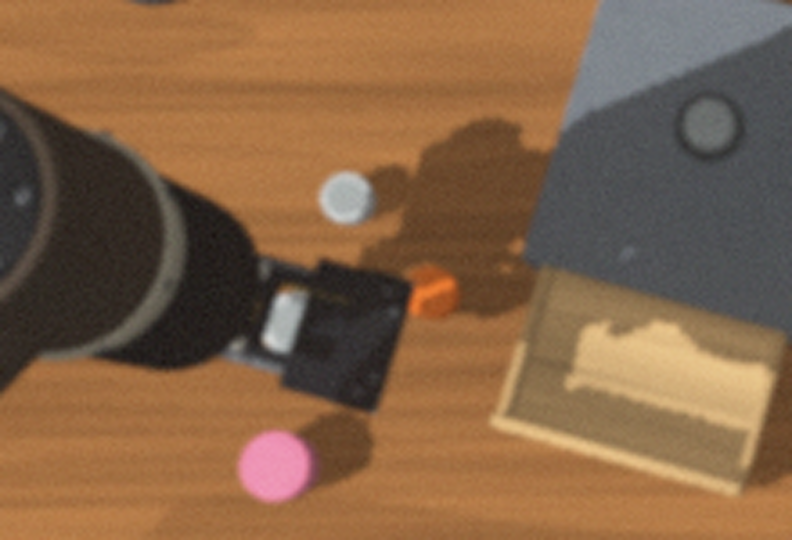

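```bash
python3 - <<'E'
from h import *
s=load('side3')
for k in(.032,.053):
  for w in(-.0095,.0095):
    for z in (.06,): 
      p=np.array([.570+.288*k+.957*w,.3104+.957*k-.288*w,z]); print(k,w,(proj(s,p)-[210,250])*4)
for z in(.03,0):print('tin',(proj(s,[.57,.3115,z])-[210,250])*4)
E
```

```text
0.032 -0.0095 [308.68421987 336.23897119]
0.032 0.0095 [280.14402233 324.9945603 ]
0.053 -0.0095 [290.37783027 360.26859611]
0.053 0.0095 [261.58286997 348.73483663]
tin [322.14255264 332.62477296]
tin [323.08690582 367.57053271]
```

The finger tip in c4 at (285,335) matches the predicted place beside the tin at (325,337), and orange (435,293 in c5) is clear. Descending and gripping.

```bash
python3 -m creep '[[0,-0.01,0.1,0,64],[0,-0.01,0.2,0,64],[0,-0.01,0.3,0,64],[0,-0.01,0.4,0,64],[0,-0.01,0.48,0,64],[0,-0.01,0.54,0,64],[0,-0.01,0.54,0,64],[0,-0.01,0.54,0,64]]'; python3 go.py .570 .3115 .006 -16.75;  python3 -m creep '[[0,-0.01,0,0,60],[0,-0.01,0,0,56],[0,-0.01,0,0,52],[0,-0.01,0,0,48],[0,-0.01,0,0,44],[0,-0.01,0,0,40],[0,-0.01,0,0,38],[0,-0.01,0,0,38]]'
```

```text
clock: 9.07
tool_pos: [0.5697, 0.3121, 0.006]
orientation: [179.9, 0.0, -16.7]
force: [0.5, 0.3, -0.3]
opening: 0.0638
t 9.0667 pos [0.5697 0.3121 0.006 ] rpy [ 1.7994e+02  2.0000e-02 -1.6690e+01] F [ 0.54  0.3  -0.27] op 0.0638
units [ 0.005  0.005 -0.   ] turn 0.0003
clock: 9.73
tool_pos: [0.5702, 0.3133, 0.0068]
orientation: [-180.0, -0.0, -16.7]
force: [-1.0, -0.1, 2.1]
opening: 0.0431
```

```bash
python3 -m creep '[[0,0,-0.1,0,36],[0,0,-0.25,0,36],[0,0,-0.4,0,36],[0,0,-0.6,0,36],[0,0,-0.8,0,36],[0,0,-1,0,36],[0,0,-1,0,36],[0,0,-1,0,36]]'; python3 go.py .5241 .0926 .11 -16.75
python3 - <<'E'
from h import *
t=snap('top','top4.png'); s=snap('side','side4.png')
a=cv2.resize(s['img'][220:400,210:370],None,fx=3.3,fy=3.3,interpolation=cv2.INTER_CUBIC); cv2.imwrite('pics/c6.png',a)
C=[plane(t,90+x/3.6,160+y/3.6,.06)[:2] for x,y in((490,425),(742,493))]  # tray front outer top corners from c5
from m import c,th
r=np.array([[np.cos(th),-np.sin(th)],[np.sin(th),np.cos(th)]]); print([r.T@(p-c) for p in C])
E
```

```text
clock: 10.4
tool_pos: [0.5707, 0.3138, 0.1085]
orientation: [-179.8, -0.1, -16.7]
force: [1.0, -0.4, -1.2]
opening: 0.0427
t 10.4 pos [0.5707 0.3138 0.1085] rpy [-1.7984e+02 -8.0000e-02 -1.6690e+01] F [ 0.97 -0.38 -1.22] op 0.0427
units [ 0.19   2.253 -0.021] turn 0.0003
[array([-0.20163813,  0.07969869]), array([-0.19986063, -0.08090461])]
```

View pics/c6.png

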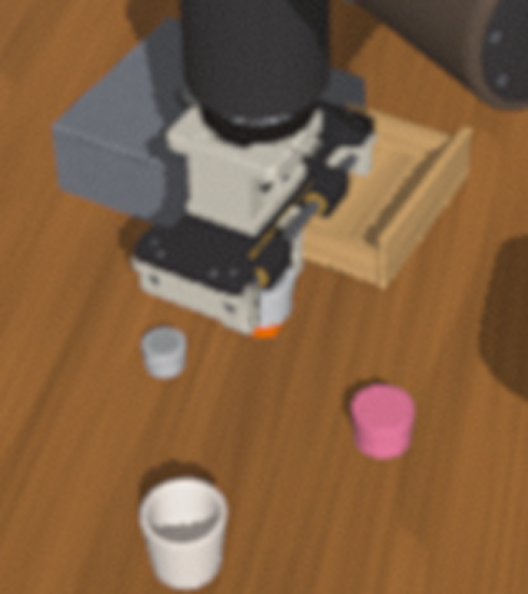

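The tin is held upright at c6 (275,305). The tray front measures about 0.201 m ahead of the case's centre, against 0.204 nominal. Moving over the tray.

```bash
python3 -m creep '[[0,0.08,0,0,36],[0.05,0.2,0,0,36],[0.1,0.35,0,0,36],[0.15,0.5,0,0,36],[0.19,0.65,0,0,36],[0.19,0.8,0,0,36],[0.19,0.95,0,0,36],[0.19,1,0,0,36]]'; python3 -m creep '[[0,0.15,0,0,36],[0,0.3,0,0,36],[0,0.45,0,0,36],[0,0.6,0,0,36],[0,0.75,0,0,36],[0,0.9,0,0,36],[0,1,0,0,36],[0,1,0,0,36]]'; python3 go.py .5241 .0926 .024 -16.75
```

```text
clock: 11.17
tool_pos: [0.5585, 0.2091, 0.1066]
orientation: [180.0, 0.0, -16.8]
force: [-0.0, 0.4, -1.2]
opening: 0.0427
clock: 11.83
tool_pos: [0.5299, 0.1141, 0.1066]
orientation: [180.0, 0.0, -16.8]
force: [-0.6, 0.4, -0.0]
opening: 0.0429
t 11.8333 pos [0.5299 0.1141 0.1066] rpy [ 1.7998e+02  3.0000e-02 -1.6780e+01] F [-0.56  0.4  -0.01] op 0.0429
units [0.007 0.223 0.826] turn -0.0002
```

```bash
python3 -m creep '[[0,0.1,0,0,36],[0.01,0.2,0,0,36],[0.01,0.21,0,0,36],[0.01,0.21,0.1,0,36],[0.01,0.21,0.2,0,36],[0.01,0.21,0.3,0,36],[0.01,0.21,0.4,0,36],[0.01,0.21,0.4,0,36]]'; python3 go.py .5241 .0926 .024 -16.75
python3 - <<'E'
from h import *
t=snap('top','top5.png'); s=snap('side','side5.png')
a=cv2.resize(s['img'][210:330,250:390],None,fx=4.5,fy=4.5,interpolation=cv2.INTER_CUBIC); cv2.imwrite('pics/c7.png',a)
E
```

```text
clock: 12.5
tool_pos: [0.5242, 0.0953, 0.0636]
orientation: [179.8, 0.2, -16.7]
force: [0.1, 0.5, -0.5]
opening: 0.0425
t 12.5 pos [0.5242 0.0953 0.0636] rpy [179.83   0.19 -16.7 ] F [ 0.07  0.54 -0.54] op 0.0425
units [0.008 0.025 0.396] turn 0.0003
```

View pics/c7.png

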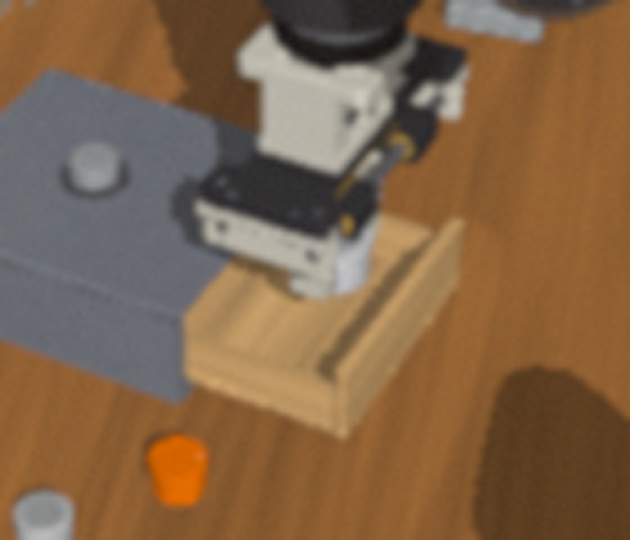

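c7: the tin at (350,262) is inside the tray opening, clear of the front and the case. Lowering.

```bash
python3 -m creep '[[0,0,0.08,0,36],[0,0,0.16,0,36],[0,0,0.24,0,36],[0,0,0.3,0,36],[0,0,0.34,0,36],[0,0,0.38,0,36],[0,0,0.38,0,36],[0,0,0.38,0,36]]'; python3 go.py .5241 .0926 .023 -16.75
```

```text
clock: 13.27
tool_pos: [0.5257, 0.0958, 0.0284]
orientation: [180.0, 0.0, -16.7]
force: [0.8, 0.7, -0.8]
opening: 0.043
t 13.2667 pos [0.5257 0.0958 0.0284] rpy [ 1.7998e+02  1.0000e-02 -1.6690e+01] F [ 0.79  0.68 -0.78] op 0.043
units [-0.007  0.035  0.054] turn 0.0003
```

```bash
python3 -m creep '[[0,0,0.01,0,36],[0,0,0.02,0,36],[0,0,0.03,0,36],[0,0,0.04,0,36],[0,0,0.05,0,36],[0,0,0.055,0,36],[0,0,0.055,0,36],[0,0,0.055,0,36]]'; python3 go.py .5241 .0926 .023 -16.75
```

```text
clock: 13.93
tool_pos: [0.5258, 0.0958, 0.023]
orientation: [180.0, 0.0, -16.7]
force: [0.6, 0.1, -0.6]
opening: 0.0422
t 13.9333 pos [0.5258 0.0958 0.023 ] rpy [179.99   0.   -16.69] F [ 0.64  0.13 -0.55] op 0.0422
units [-0.007  0.035  0.   ] turn 0.0003
```

```bash
python3 -m creep '[[0,0,0.01,0,36],[0,0,0.01,0,36],[0,0,0.01,0,46],[0,0,0.01,0,52],[0,0,0.01,0,60],[0,0,0.01,0,64],[0,0,0.01,0,64],[0,0,0.01,0,64]]'; python3 -m creep '[[0,0,-0.08,0,64],[0,0,-0.16,0,64],[0,0,-0.3,0,64],[0,0,-0.45,0,64],[0,0,-0.6,0,64],[0,0,-0.8,0,64],[0,0,-0.9,0,64],[0,0,-0.9,0,64]]'
python3 - <<'E'
from h import *
t=snap('top','top6.png'); s=snap('side','side6.png')
a=cv2.resize(s['img'][210:330,250:390],None,fx=4.5,fy=4.5,interpolation=cv2.INTER_CUBIC); cv2.imwrite('pics/c8.png',a)
E
python3 go.py .43 .12 .03 -16.75
```

```text
clock: 14.6
tool_pos: [0.5258, 0.0958, 0.022]
orientation: [180.0, 0.0, -16.7]
force: [0.6, 0.6, -0.3]
opening: 0.0631
clock: 15.27
tool_pos: [0.5274, 0.0966, 0.1153]
orientation: [-179.8, -0.2, -16.7]
force: [-0.6, -0.2, -0.2]
opening: 0.0641
t 15.3667 pos [0.5258 0.096  0.1126] rpy [-1.7993e+02 -4.0000e-02 -1.6700e+01] F [ 0.01 -0.54 -0.68] op 0.064
units [-0.988  0.046  0.825] turn 0.0003
```

View pics/c8.png

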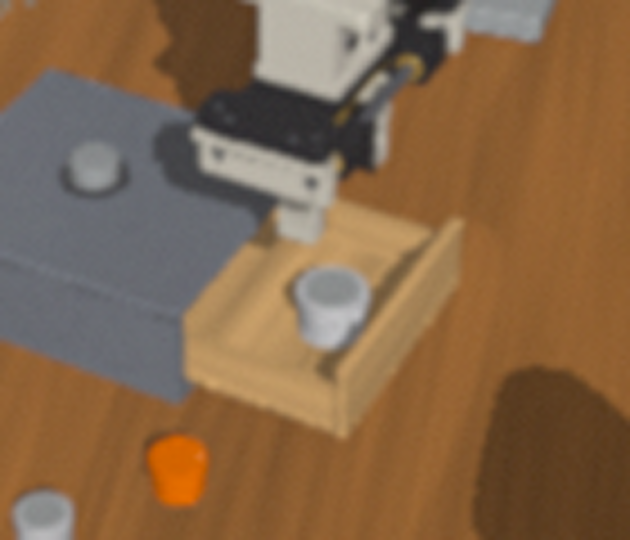

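c8: the tin stands upright and free at (330,305), well inside the tray. Now I'll close the fingers, go in front of the tray and lower.

```bash
python3 -m creep '[[-0.1,0.0,0,0,30],[-0.25,0.02,0,0,0],[-0.4,0.04,0,0,0],[-0.55,0.04,0,0,0],[-0.7,0.04,0,0,0],[-0.85,0.04,0,0,0],[-0.93,0.04,0,0,0],[-0.93,0.04,0,0,0]]'; python3 go.py .437 .1188 .028 -16.75
```

```text
clock: 16.03
tool_pos: [0.4337, 0.1186, 0.1116]
orientation: [180.0, 0.1, -16.6]
force: [0.4, -0.3, 0.7]
opening: 0.0162
t 16.0333 pos [0.4337 0.1186 0.1116] rpy [ 1.7995e+02  6.0000e-02 -1.6640e+01] F [ 0.43 -0.35  0.7 ] op 0.0162
units [ 0.032 -0.013  0.835] turn 0.0006
```

```bash
python3 -m creep '[[0,0,0.1,0,0],[0,0,0.2,0,0],[0,0,0.35,0,0],[0,0,0.5,0,0],[0,0,0.65,0,0],[0,0,0.75,0,0],[0,0,0.84,0,0],[0,0,0.84,0,0]]'
python3 - <<'E'
from h import *
t=snap('top','top7.png'); s=snap('side','side7.png')
a=cv2.resize(s['img'][210:330,250:410],None,fx=4.5,fy=4.5,interpolation=cv2.INTER_CUBIC); cv2.imwrite('pics/c9.png',a)
E
python3 go.py .437 .1188 .028 -16.75
```

```text
clock: 16.7
tool_pos: [0.4348, 0.1178, 0.0261]
orientation: [179.8, 0.1, -16.7]
force: [0.3, -0.3, 0.2]
opening: 0.0004
t 16.8 pos [0.4356 0.1185 0.0277] rpy [ 1.7993e+02  4.0000e-02 -1.6690e+01] F [0.02 0.1  0.09] op 0.0004
units [ 0.012 -0.007 -0.003] turn 0.0003
```

View pics/c9.png

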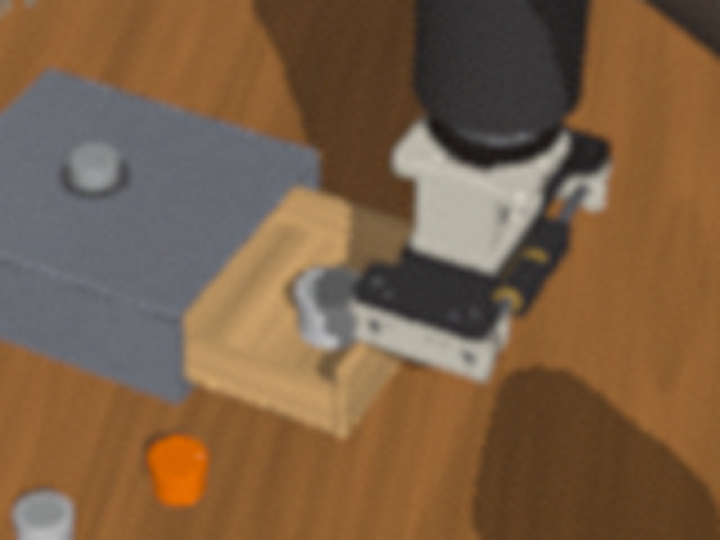

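```bash
python3 -m creep '[[0.03,0,0,0,0],[0.06,0,0,0,0],[0.1,0,0,0,0],[0.14,0,0,0,0],[0.18,0,0,0,0],[0.2,0,0,0,0],[0.22,0,0,0,0],[0.24,0,0,0,0]]'; python3 -m creep '[[0.02,0,0,0,0],[0.04,0,0,0,0],[0.06,0,0,0,0],[0.08,0,0,0,0],[0.1,0,0,0,0],[0.12,0,0,0,0],[0.15,0,0,0,0],[0.18,0,0,0,0]]'; python3 go.py .437 .1188 .028 -16.75
```

```text
clock: 17.47
tool_pos: [0.4587, 0.1117, 0.0281]
orientation: [180.0, 0.0, -16.7]
force: [0.8, 0.0, 0.2]
opening: 0.0005
clock: 18.13
tool_pos: [0.4757, 0.1066, 0.028]
orientation: [180.0, 0.0, -16.7]
force: [-2.5, 2.5, 0.9]
opening: 0.0004
t 18.1333 pos [0.4757 0.1066 0.028 ] rpy [ 1.7999e+02  2.0000e-02 -1.6690e+01] F [-2.52  2.49  0.95] op 0.0004
units [-0.406 -0.006  0.   ] turn 0.0003
```

```bash
python3 -m creep '[[0.03,0,0,0,0],[0.07,0,0,0,0],[0.11,0,0,0,0],[0.15,0,0,0,0],[0.19,0,0,0,0],[0.23,0,0,0,0],[0.27,0,0,0,0],[0.3,0,0,0,0]]'; python3 -m creep '[[0.03,0,0,0,0],[0.06,0,0,0,0],[0.1,0,0,0,0],[0.14,0,0,0,0],[0.18,0,0,0,0],[0.22,0,0,0,0],[0.25,0,0,0,0],[0.25,0,0,0,0]]'; python3 go.py .437 .1188 .028 -16.75
python3 - <<'E'
from h import *
t=snap('top','top8.png'); s=snap('side','side8.png')
a=cv2.resize(s['img'][210:330,250:410],None,fx=4.5,fy=4.5,interpolation=cv2.INTER_CUBIC); cv2.imwrite('pics/c10.png',a)
E
```

```text
clock: 18.8
tool_pos: [0.5047, 0.0977, 0.028]
orientation: [180.0, 0.0, -16.7]
force: [-3.1, 2.1, 3.3]
opening: 0.0001
clock: 19.47
tool_pos: [0.5289, 0.0905, 0.0279]
orientation: [180.0, 0.0, -16.7]
force: [-3.4, -0.9, 1.6]
opening: 0.0005
t 19.4667 pos [0.5289 0.0905 0.0279] rpy [ 1.7998e+02  1.0000e-02 -1.6710e+01] F [-3.42 -0.95  1.57] op 0.0005
units [-0.961 -0.007 -0.001] turn 0.0002
```

View pics/c10.png

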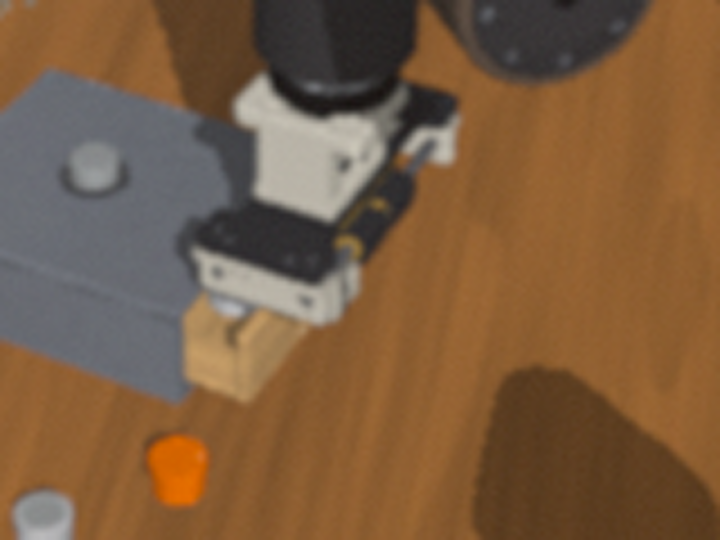

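Tray nearly closed (front at c10 (250,350)), with the tin inside and force around 3 N. I'll creep the rest of the way.

```bash
python3 -m creep '[[0.01,0,0,0,0],[0.03,0,0,0,0],[0.05,0,0,0,0],[0.07,0,0,0,0],[0.09,0,0,0,0],[0.11,0,0,0,0],[0.13,0,0,0,0],[0.13,0,0,0,0]]'; python3 -m creep '[[0.01,0,0,0,0],[0.02,0,0,0,0],[0.02,0,0,0,0],[0.02,0,0,0,0],[0.02,0,0,0,0],[0.02,0,0,0,0],[0.02,0,0,0,0],[0.02,0,0,0,0]]'; python3 go.py .437 .1188 .028 -16.75
python3 - <<'E'
from h import *
s=snap('side','side9.png')
a=cv2.resize(s['img'][210:330,250:410],None,fx=4.5,fy=4.5,interpolation=cv2.INTER_CUBIC); cv2.imwrite('pics/c11.png',a)
E
```

```text
clock: 20.23
tool_pos: [0.5402, 0.087, 0.0279]
orientation: [180.0, 0.1, -16.7]
force: [-6.4, 0.2, 2.6]
opening: 0.0003
clock: 20.9
tool_pos: [0.542, 0.0865, 0.0279]
orientation: [180.0, 0.1, -16.7]
force: [-6.3, 1.2, 3.5]
opening: 0.0002
t 20.9 pos [0.542  0.0865 0.0279] rpy [ 1.7997e+02  6.0000e-02 -1.6690e+01] F [-6.3   1.16  3.48] op 0.0002
units [-1.099 -0.007  0.   ] turn 0.0003
```

View pics/c11.png

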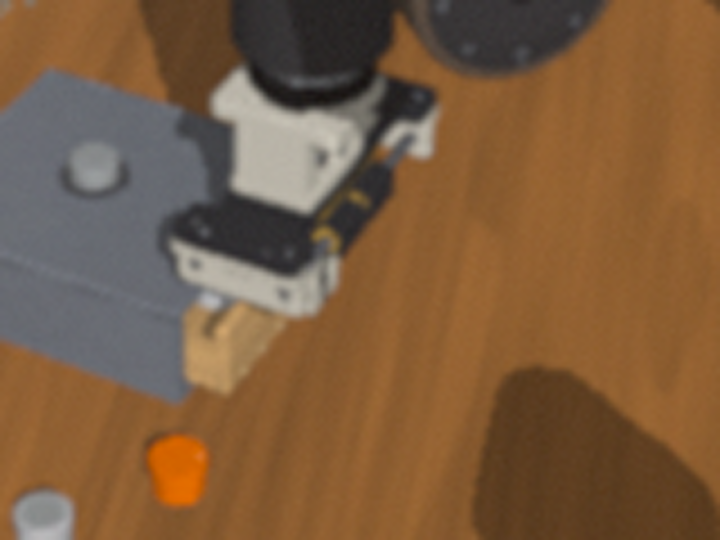

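The tray's corner, about (300,297) in full pixels, is where it stood at the start. So 2–14 mm more is needed, in 1 mm steps.

```bash
python3 -m creep '[[0.005,0,0,0,0],[0.01,0,0,0,0],[0.015,0,0,0,0],[0.02,0,0,0,0],[0.02,0,0,0,0],[0.02,0,0,0,0],[0.02,0,0,0,0],[0.02,0,0,0,0]]';python3 -m creep '[[0.005,0,0,0,0],[0.01,0,0,0,0],[0.01,0,0,0,0],[0.01,0,0,0,0],[0.01,0,0,0,0],[0.01,0,0,0,0],[0.01,0,0,0,0],[0.01,0,0,0,0]]'
```

```text
clock: 21.62
tool_pos: [0.5439, 0.0859, 0.0279]
orientation: [180.0, 0.1, -16.7]
force: [-6.0, 0.6, 2.9]
opening: 0.0003
clock: 22.28
tool_pos: [0.5448, 0.0857, 0.0279]
orientation: [180.0, 0.1, -16.7]
force: [-6.3, 0.4, 3.1]
opening: 0.0007
```

```bash
python3 -m creep '[[0.005,0,0,0,0],[0.01,0,0,0,0],[0.01,0,0,0,0],[0.01,0,0,0,0],[0.01,0,0,0,0],[0.01,0,0,0,0],[0.01,0,0,0,0],[0.01,0,0,0,0]]'
```

```text
clock: 22.95
tool_pos: [0.5457, 0.0854, 0.0279]
orientation: [180.0, 0.1, -16.7]
force: [-7.3, 1.4, 2.6]
opening: 0.0004
```

```bash
python3 -m creep '[[0.005,0,0,0,0],[0.01,0,0,0,0],[0.01,0,0,0,0],[0.01,0,0,0,0],[0.01,0,0,0,0],[0.01,0,0,0,0],[0.01,0,0,0,0],[0.01,0,0,0,0]]'
```

```text
clock: 23.62
tool_pos: [0.5467, 0.0851, 0.0279]
orientation: [180.0, 0.1, -16.7]
force: [-7.4, 1.0, 3.1]
opening: 0.0001
```

```bash
python3 -m creep '[[0.005,0,0,0,0],[0.01,0,0,0,0],[0.01,0,0,0,0],[0.01,0,0,0,0],[0.01,0,0,0,0],[0.01,0,0,0,0],[0.01,0,0,0,0],[0.01,0,0,0,0]]'
```

```text
clock: 24.28
tool_pos: [0.5479, 0.0847, 0.0279]
orientation: [180.0, 0.1, -16.7]
force: [-5.3, -0.7, 1.3]
opening: 0.0004
```

```bash
python3 -m creep '[[0.005,0,0,0,0],[0.01,0,0,0,0],[0.01,0,0,0,0],[0.01,0,0,0,0],[0.01,0,0,0,0],[0.01,0,0,0,0],[0.01,0,0,0,0],[0.01,0,0,0,0]]'
```

```text
clock: 24.95
tool_pos: [0.5489, 0.0844, 0.0279]
orientation: [180.0, 0.0, -16.7]
force: [-5.3, 0.7, 1.7]
opening: 0.0006
```

```bash
python3 -m creep '[[0.005,0,0,0,0],[0.01,0,0,0,0],[0.01,0,0,0,0],[0.01,0,0,0,0],[0.01,0,0,0,0],[0.01,0,0,0,0],[0.01,0,0,0,0],[0.01,0,0,0,0]]'
```

```text
clock: 25.62
tool_pos: [0.5498, 0.0841, 0.0279]
orientation: [180.0, 0.1, -16.7]
force: [-6.2, -0.7, 1.6]
opening: 0.0004
```

Force fell from 7.4 to 5.3 N at clock 24.3, which looks like the click, and it is about 2 mm past that now. Backing off gently.

```bash
python3 -m creep '[[-0.02,0,0,0,0],[-0.04,0,0,0,0],[-0.06,0,0,0,0],[-0.08,0,0,0,0],[-0.1,0,0,0,0],[-0.12,0,0,0,0],[-0.14,0,0,0,0],[-0.14,0,0,0,0]]'; python3 -m creep '[[-0.03,0,0,0,0],[-0.06,0,0,0,0],[-0.09,0,0,0,0],[-0.12,0,0,0,0],[-0.15,0,0,0,0],[-0.2,0,0,0,0],[-0.25,0,0,0,0],[-0.25,0,0,0,0]]'
python3 - <<'E'
from h import *
t=snap('top','top10.png'); s=snap('side','side10.png')
a=cv2.resize(s['img'][210:330,250:410],None,fx=4.5,fy=4.5,interpolation=cv2.INTER_CUBIC); cv2.imwrite('pics/c12.png',a)
E
```

```text
clock: 26.28
tool_pos: [0.5371, 0.0886, 0.0283]
orientation: [-180.0, -0.0, -16.7]
force: [-0.2, 0.8, -0.5]
opening: 0.0002
clock: 26.95
tool_pos: [0.512, 0.0955, 0.028]
orientation: [180.0, 0.0, -16.7]
force: [-0.7, 0.9, -0.1]
opening: 0.0003
```

View pics/c12.png

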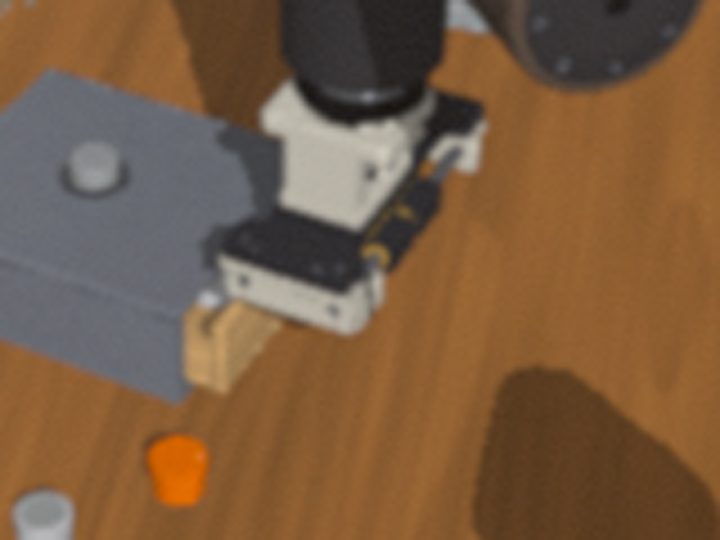

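The tray stayed shut. I'll back off further and make a final check.

```bash
python3 -m creep '[[-0.1,0,0,0,0],[-0.25,0,0,0,0],[-0.4,0,-0.1,0,0],[-0.5,0,-0.3,0,0],[-0.5,0,-0.5,0,0],[-0.5,0,-0.7,0,0],[-0.5,0,-0.9,0,0],[-0.5,0,-0.9,0,0]]'
python3 -m creep '[[0,-0.1,-0.1,0,0],[0,-0.3,-0.2,0,0],[0,-0.5,-0.3,0,0],[0,-0.7,-0.3,0,0],[0,-0.9,-0.3,0,0],[0,-1,-0.3,0,0],[0,-1,-0.3,0,0],[0,-1,-0.3,0,0]]'
python3 - <<'E'
from h import *
t=snap('top','top11.png'); s=snap('side','side11.png')
a=cv2.resize(s['img'][200:310,220:350],None,fx=4,fy=4,interpolation=cv2.INTER_CUBIC)
b=cv2.resize(t['img'][130:280,210:350],None,fx=2.5,fy=2.93,interpolation=cv2.INTER_CUBIC)
b=cv2.resize(t['img'][130:280,210:350],(280*440//300*1,440),interpolation=cv2.INTER_CUBIC)[:, :280]if 0 else cv2.resize(t['img'][150:280,225:305],(270,440),interpolation=cv2.INTER_CUBIC)
cv2.imwrite('pics/c13.png',np.hstack([a,b]))
t0=load('top0')
for n,(x,y,w,h) in dict(block=(415,265,55,55),pliers=(505,210,50,85),pot=(85,220,45,45)).items(): print(n,cv2.phaseCorrelate(np.float64(cv2.cvtColor(t0['img'][y:y+h,x:x+w],6)),np.float64(cv2.cvtColor(t['img'][y:y+h,x:x+w],6))))
E
```

```text
clock: 27.72
tool_pos: [0.4669, 0.111, 0.1218]
orientation: [-179.7, -0.3, -16.6]
force: [-0.1, -0.4, 0.4]
opening: 0.0006
clock: 28.38
tool_pos: [0.4934, 0.2057, 0.147]
orientation: [179.9, 0.1, -16.7]
force: [-0.2, 0.2, 0.4]
opening: 0.0005
block ((-0.06838997614966758, 0.1079963422464516), 0.8956183988875498)
pliers ((0.37803393499687843, -0.0941969531479998), 0.5475157806589861)
pot ((-11.486567832894785, -15.782967724905312), 0.06737230853540878)
```

View pics/c13.png

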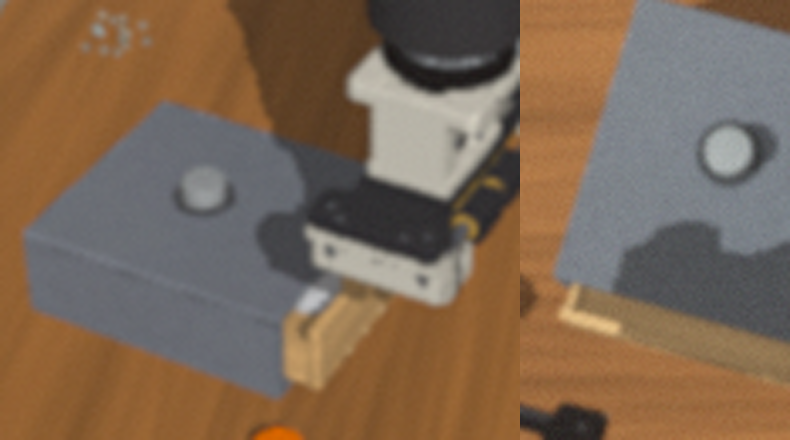

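View pics/side11.png

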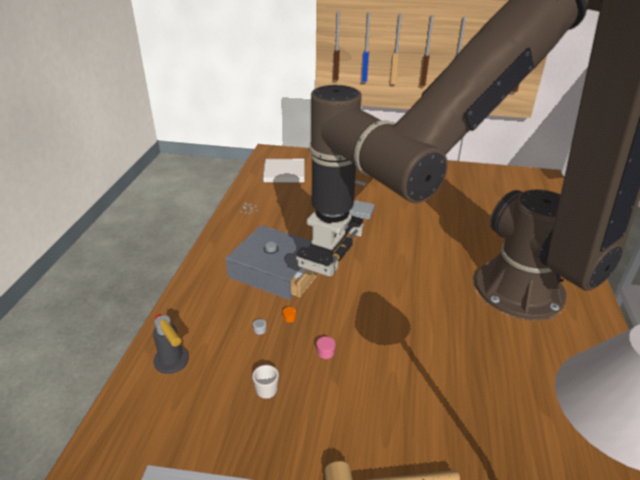

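There is a pale patch at side (298,274), by the tray's +y end. The arm hides the gap in the top view, so I'll move away for a clear look at the tin.

```bash
python3 -m creep '[[-0.1,-0.1,-0.1,0,0],[-0.3,-0.3,-0.2,0,0],[-0.5,-0.5,-0.3,0,0],[-0.6,-0.7,-0.4,0,0],[-0.6,-0.9,-0.5,0,0],[-0.6,-1,-0.6,0,0],[-0.6,-1,-0.6,0,0],[-0.6,-1,-0.6,0,0]]'
python3 -m creep '[[0,-0.1,0,0,0],[0,-0.3,0,0,0],[0,-0.5,0,0,0],[0,-0.7,0,0,0],[0,-0.9,0,0,0],[0,-1,0,0,0],[0,-1,0,0,0],[0,-1,0,0,0]]'
python3 - <<'E'
from h import *
from m import c,th
r=np.array([[np.cos(th),-np.sin(th)],[np.sin(th),np.cos(th)]])
t=snap('top','top12.png'); s=snap('side','side12.png')
a=cv2.resize(s['img'][230:310,250:350],(500,400),interpolation=cv2.INTER_CUBIC)
b=cv2.resize(t['img'][220:270,225:325],(800,400),interpolation=cv2.INTER_CUBIC)
cv2.imwrite('pics/c14.png',a);cv2.imwrite('pics/c15.png',b)
for z in(.016,.03,.046): print(z,r.T@(plane(s,298,274,z)[:2]-c))
E
```

```text
clock: 29.15
tool_pos: [0.4651, 0.3183, 0.208]
orientation: [-180.0, 0.0, -16.7]
force: [-0.1, -0.4, -0.9]
opening: 0.001
clock: 29.82
tool_pos: [0.4937, 0.4137, 0.207]
orientation: [179.9, 0.0, -16.7]
force: [-0.7, -0.6, -0.2]
opening: 0.0005
0.016 [-0.07491879  0.00662988]
0.03 [-0.08314455  0.02135307]
0.046 [-0.09254542  0.03817958]
```

View pics/c14.png

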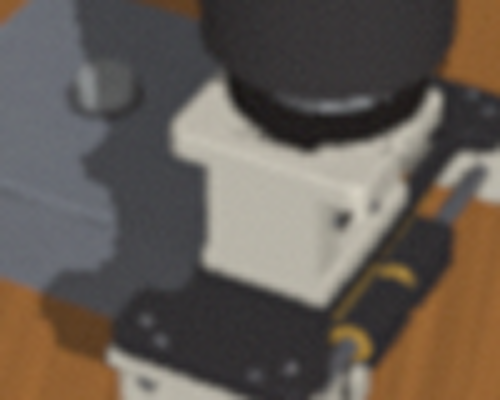

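View pics/c15.png

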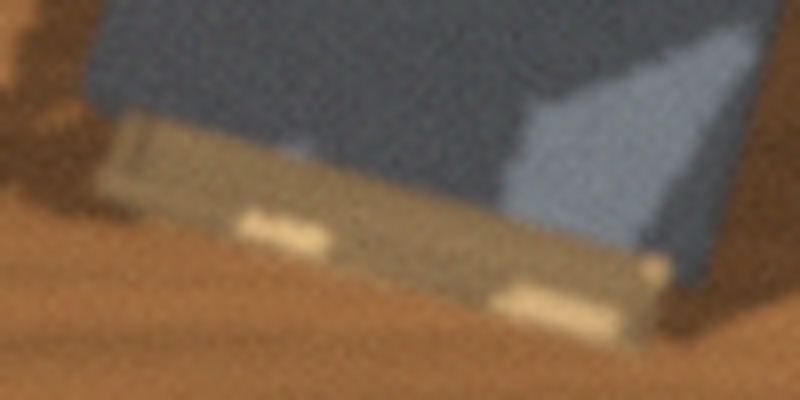

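```bash
python3 - <<'E'
from h import *
from m import c,th
r=np.array([[np.cos(th),-np.sin(th)],[np.sin(th),np.cos(th)]])
s=load('side6'); print('placed',r.T@(plane(s,250+330/4.5,210+287/4.5,.046)[:2]-c))
t=load('top12'); print('speck',r.T@(plane(t,225+290/8,220+147/8,.046)[:2]-c))
for f in('side10','side11'):
    s=load(f); print([ (proj(s,[*(c+r@[x,y]),.046])-[220,200])*4 for x,y in((-.1,.004),(-.092,.03),(-.1,.03))])
im=load('side11')['img']; cv2.imwrite('pics/c16.png',cv2.resize(im[262:302,280:330],(800,640),interpolation=cv2.INTER_CUBIC)[:600])
cv2.imwrite('pics/c17.png',cv2.resize(load('top10')['img'][220:270,225:325],(800,400),interpolation=cv2.INTER_CUBIC))
E
```

```text
placed [-0.15222846  0.0056277 ]
speck [-0.09459469  0.03183909]
[array([345.69912086, 270.85135283]), array([317.12095766, 288.87990559]), array([327.577024  , 292.42247303])]
[array([345.69912086, 270.85135283]), array([317.12095766, 288.87990559]), array([327.577024  , 292.42247303])]
```

View pics/c16.png

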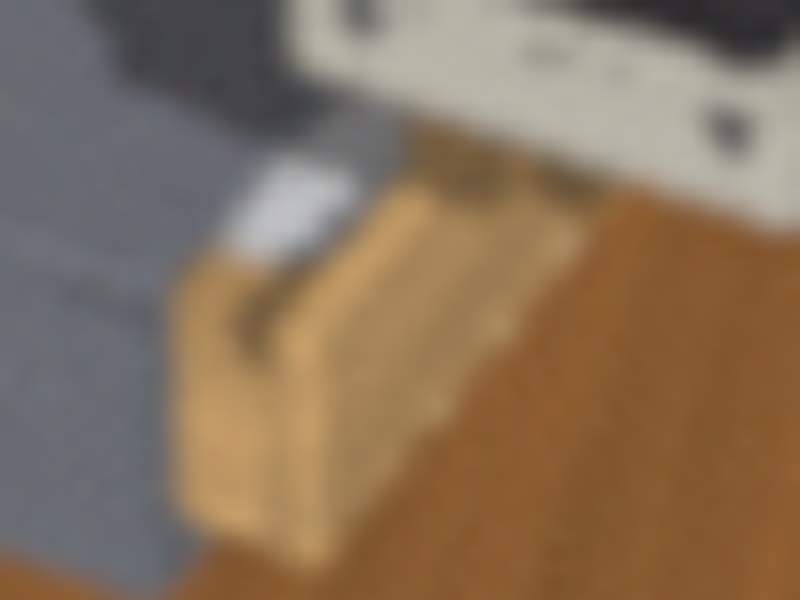

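View pics/c17.png

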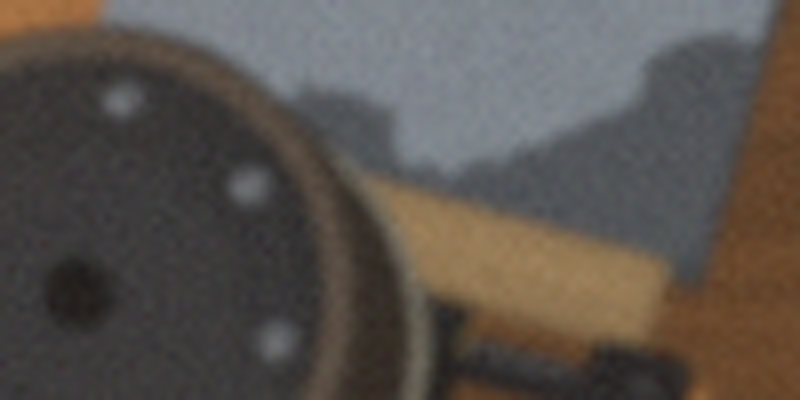

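The patch's ray passes through the side of an upright tin at its placed position (z≈0.03), so it fits. I'll clear the arm fully for one unobstructed look.

```bash
python3 -m creep '[[-0.1,-0.1,0,0,0],[-0.3,-0.2,0,0,0],[-0.5,-0.3,0,0,0],[-0.7,-0.5,0,0,0],[-0.9,-0.7,0,0,0],[-1,-0.9,0,0,0],[-1,-0.9,0,0,0],[-1,-0.9,0,0,0]]'
python3 -m creep '[[-0.1,-0.1,0,0,0],[-0.3,-0.2,0,0,0],[-0.5,-0.3,0,0,0],[-0.7,-0.4,0,0,0],[-0.9,-0.5,0,0,0],[-1,-0.6,0,0,0],[-1,-0.6,0,0,0],[-1,-0.6,0,0,0]]'
python3 -m creep '[[-0.1,0,0,0,0],[-0.3,0,0,0,0],[-0.5,0,0,0,0],[-0.6,0,0,0,0],[-0.6,0,0,0,0],[-0.6,0,0,0,0],[-0.6,0,0,0,0],[-0.6,0,0,0,0]]'
python3 - <<'E'
from h import *
t=snap('top','top13.png'); s=snap('side','side13.png')
a=cv2.resize(s['img'][220:310,220:350],(780,540),interpolation=cv2.INTER_CUBIC)
b=cv2.resize(t['img'][220:270,225:325],(800,400),interpolation=cv2.INTER_CUBIC)
cv2.imwrite('pics/c18.png',a);cv2.imwrite('pics/c19.png',b)
t0=load('top0')
for n,(x,y,w,h) in dict(block=(415,265,55,55),pliers=(505,210,50,85),pot=(85,220,45,45)).items(): print(n,cv2.phaseCorrelate(np.float64(cv2.cvtColor(t0['img'][y:y+h,x:x+w],6)),np.float64(cv2.cvtColor(t['img'][y:y+h,x:x+w],6))))
E
```

```text
clock: 30.58
tool_pos: [0.4231, 0.5299, 0.2079]
orientation: [180.0, 0.0, -16.6]
force: [0.3, -0.1, -0.4]
opening: 0.0005
clock: 31.25
tool_pos: [0.3454, 0.6156, 0.208]
orientation: [180.0, -0.0, -16.7]
force: [1.3, -0.0, -0.0]
opening: 0.0006
clock: 31.92
tool_pos: [0.2888, 0.6324, 0.2081]
orientation: [-180.0, -0.0, -16.7]
force: [-1.0, 0.7, -0.3]
opening: 0.0006
block ((0.12032824229767414, 0.0632834719198847), 0.846205561198757)
pliers ((0.12437801500297851, 0.038771968490458164), 1.1031413512864345)
pot ((0.5746663978476079, 0.4033017099991909), 1.0781152663925242)
```

View pics/c18.png

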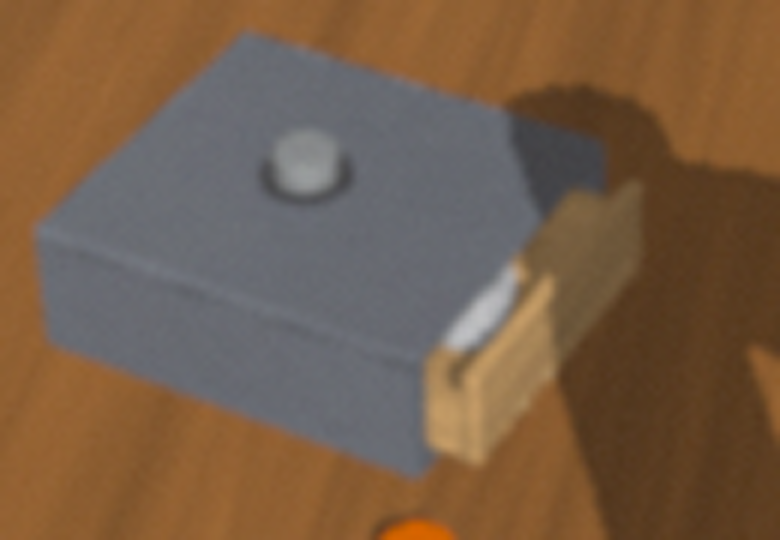

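View pics/c19.png

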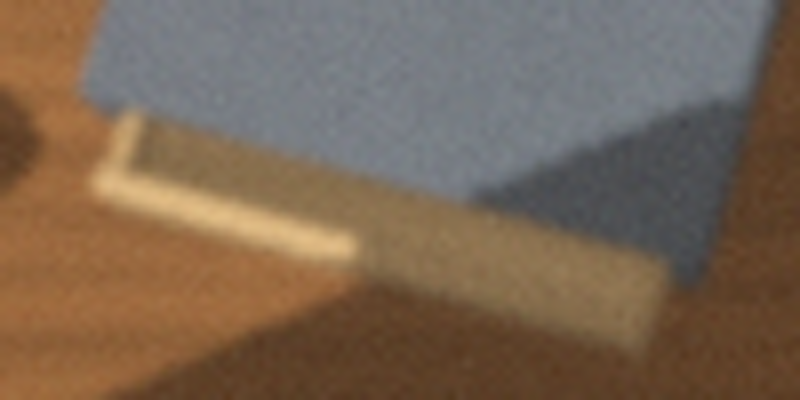

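c18: the tray is shut, with its corner at (480,462), the same place as at the start. The tin's wall shows in the gap at (485,310), about as wide as an upright tin standing where it was put. The bystanders moved less than 1 px. Handing in.

```bash
python3 -c "
from plant import workorder
print(workorder.close_job())"
```

```text
the job is handed in; nothing more can be done
None
```

I pressed the release, stood the larger grey tin upright in the open tray, and pushed the tray back in until it clicked. I handed the job in at about 32 s; it reports no verdict.

- **Forces:** the readings taken at the end of each move peaked at about 5 N on the release and 8 N on the tray. The push fell from 7.4 to 5.3 N at the click.
- **Tray:** after I let go it stayed shut, with its front where it was at the start in both views.
- **Tin:** the part of its wall visible through the gap fits an upright tin at the placed spot, about 50 mm behind the tray's front. The case top hides the rest, so I could not see its final uprightness in full.
- **Bystanders:** the block, pliers and pot moved less than 1 px in the top view. An earlier reading on the pot suggested a large shift, but that match was very weak (0.07) and the arm was probably in the way. The side view and the later clear view showed the pot where it had been.

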